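# Wedge the swing guard against its stop

## Task

The swing guard keeps springing away from its stop. Take the thick wooden wedge, push it thin end first under the lower edge of the panel from the robot's side, so that it carries the panel back against the stop, and press on until the wedge jams firmly; then let go so that the wedge alone holds the panel at its stop. The thin shim of the same wood is too low to jam: leave it where it lies.

Things in the scene. Friction and masses are not known exactly. Their poses are not given: they have to be found in the camera images.
- wedge: Thick wooden wedge, 150 long, 36 wide, about 80 g; flat underside, vertical sides; height falls evenly from 26 mm at the thick end (-x) to 4 mm at the thin end (+x). Origin: middle of the underside; +x points to the thin end, z up. Grip it across its width near the thick end, e.g. at x = -50 mm, where it is 22 mm high, to keep the hand clear of the panel.
- shim: Thin wooden shim, 150 long, 26 wide, only 9 mm high at the thick end and 4 mm at the thin end; same wood as the wedge, narrower. Origin and axes as for the wedge. Goes loosely under the panel; leave it.
- guard: Fixed post, 128 high, its stop arm behind the panel. Origin: hinge axis at table height. At the stop the panel lies along -y from y = -16 to -216 mm, 12 thick, centred on x = 0, from 13 (gap below it) to 107 mm high. +x: away from the robot, square to the panel, the way to push. Bare table beyond the foot (y < -18). Pushed in at y = -120 the wedge jams with its middle about 18 mm before x = 0.
- guard_panel (a joint): Panel angle about the post, rad: 0 = against the stop (rubber bumper on the grey arm), positive = swung towards the robot. A return spring (0.8 N m/rad) lets it stand at about 0.28; at the stop it pushes back with 0.22 N m (2 N at 120 mm from the hinge). Pressed hard it may read slightly below 0.

How it is judged (in metres and radians):
At the end, for the whole second after the job is handed in: Panel within 0.05 rad of its stop, held by the thick wedge alone: released, at rest, flat (0.12 rad, under 10 mm up), pressing the panel with over 1 N, its middle 30 to 210 mm along the panel from the hinge, 50 mm before to 30 mm behind the panel's middle plane (value of joint guard_panel below 0.05 rad and contact force between wedge and guard above 1 N and x of wedge in the frame of guard between -0.05 and 0.03 m and y of wedge in the frame of guard between -0.21 and -0.03 m and angle between wedge's own z axis and vertical below 0.12 rad and height (world z) of wedge below 0.01 m and linear speed of wedge below 0.01 m/s); the robot touches nothing.
It fails at once if the thin shim is moved more than 30 mm (distance of shim from where it was at the start of the episode above 0.03 m).
It also fails if it takes over 42 s, if anything falls off the work surface, if the arm or the gripper's body presses on something with over 40 N, if the wrist force passes 120 N, or if a joint passes its speed limit or range.

## Robot

A 6-joint arm with a two-finger parallel gripper is mounted at the origin on a cart in front of the work surface, level with it; the furniture and walls round the work are solid. World frame = base frame: x ahead of the robot, y to its left, z up, the work surface at z = 0. Lengths are in mm, angles in rad, forces in N, time in s.
With the tool pointing down it reaches from about 375 to 975 mm from the base axis. Payload 3.8 kg.
Tool frame: the origin (TCP) lies midway between the tips of the shut fingers; the grasp point (between the pads) lies 19 mm behind it; z points along the fingers, y is the line along which they close (so a half turn about z gives the same grasp; the last joint's range is limited). The gripper opens to 85 mm and grips with 20 to 120 N. Pads are 22 mm wide; open, the fingers measure 114 mm over their backs; the gripper's body (76 mm by 85 mm) begins 54 mm behind the grasp point. The pads swing forward as they close: fully open they stand 13 mm farther back than shut.
Start: joints at [-1.385, 0.264, 1.604, -0, 1.274, -0.037], TCP at [149.144, -658.312, 231.28] pointing down, gripper open.
Joint ranges: [-2.63, 2.63], [-0.94, 2.18], [0.31, 2.57], [-1.31, 4.45], [0, 2.66], [-2.55, 2.55]. Speed limits (rad/s): [2.57, 2.57, 3.14, 3.14, 3.14, 3.14].

## Interface

Orientations are given as a rotation vector (axis times angle).
In Python, from workcell import r gives the robot as it stands. The module is installed in compiled form; this text tells all that it offers.
- The arm moves only by the shell command python3 -m jog 'ROWS' [FORCE]. ROWS is text: rows parted by semicolons, each of 5 numbers parted by spaces: the opening, from 0 (shut) to 1 (fully open), then the shift along the tool's x, y, z in units of 40 mm (1.0 is 40 mm), then the turn about the tool's z in units of 5 degrees (1.0 is 5 degrees). A call has 1 to 8 rows; each row shifts and turns the commanded pose from where the row before left it, along the tool's axes as they then stand; what a row does not reach is not made up. A row lasts 1/12 s, in which the tool goes at most 41.7 mm and 7.16 degrees, less where a joint would pass 70% of its speed; a pose out of reach is approached as far as the arm can. A call is refused whole if a number of a shift passes 1 or a number of a turn 1, either way. A call with a gripper value outside its range is refused whole. The fingers move at their own pace and stop on an object; FORCE is the grip in N (left out, the last holds). Time passes only in rows, so rows that do not move let the fingers close. It gives the time, the measured TCP pose, the force, the opening and the grip force at its end, in the units of the state.
- r.observe(): the state, without advancing time (a new reading comes with each control period).
- r.snapshot(name): name is "side" or "top"; returns the picture (384x512x3 uint8, red, green, blue); there is no depth.
- r.camera_params(name): a dict with "mtx" (3x3 intrinsics, pixels), "D" ([k1, k2, p1, p2, k3] as OpenCV has them; the pictures are not rectified), "extrinsics" (4x4, takes a point from world to camera coordinates). Camera axes: x right, y down, z forward; pixel columns grow to the right and rows downward; lengths in mm; the calibration is good to about 2 mm. A picture is of the moment at which its call begins. camera_params takes no time and is no camera call.
- r.sign_off(): hands the job in; it is judged then, once.
The state is a dict: "time": time; "joints": joint angles; "joint_vel": joint speeds; "joint_torque": joint torques, N m; "eef_pos": TCP position; "orientation": TCP orientation; "ft_force": force on the tool from outside, world axes, zero at the start; "moment": the same for the moment, N m; "gripper_width": opening from 0.0 (shut) to 1.0 (fully open); "grip_force": force on a finger pad.
Only numpy, scipy, OpenCV 4.12 (cv2) and the standard library are available. Lean on these libraries where they do the work, as an engineer would, in place of code of your own. Each camera call takes 0.05 s, during which the arm holds its last target. There are 200 camera calls.

## Working session

There is one attempt and no reset: what is moved stays moved. The work goes in short steps, Python scripts to look and compute and a shell command to move; the robot and the scene stay as the last step left them, time stands still between calls to the robot, and variables do not carry over. Pictures are saved under pics/ and viewed, at most 10 in all, crops included, and the job is handed in when it is done.

```bash
mkdir -p pics
python3 - <<'E'
from workcell import r
import cv2
for n in("top","side"):
    cv2.imwrite(f"pics/{n}0.png",r.snapshot(n)[:,:,::-1]); 
    p=r.camera_params(n); print(n,p["mtx"],p["D"],p["extrinsics"])
o=r.observe();print(o)
E
```

```text
top [[390.6186623    0.         254.25497299]
 [  0.         390.6186623  190.9394568 ]
 [  0.           0.           1.        ]] [-0.01495833  0.          0.          0.          0.        ] [[ 5.43322521e-02 -9.98514260e-01  4.15687338e-03 -9.43538039e+01]
 [-9.70687740e-01 -5.37933084e-02 -2.34246860e-01  5.79844861e+02]
 [ 2.34122442e-01  8.69213342e-03 -9.72168262e-01  9.72002604e+02]
 [ 0.00000000e+00  0.00000000e+00  0.00000000e+00  1.00000000e+00]]
side [[379.37147816   0.         257.88969008]
 [  0.         379.37147816 197.21592519]
 [  0.           0.           1.        ]] [-0.09354001  0.          0.          0.          0.        ] [[ 9.99923334e-01  1.19965504e-02  3.06733900e-03 -5.91187656e+02]
 [ 9.29558709e-03 -5.63601042e-01 -8.25994829e-01 -8.48695810e+00]
 [-8.18033313e-03  8.25960016e-01 -5.63669348e-01  1.19270989e+03]
 [ 0.00000000e+00  0.00000000e+00  0.00000000e+00  1.00000000e+00]]
{'time': 0.1, 'joints': array([-1.38490850e+00,  2.64695769e-01,  1.60525714e+00,  1.83595053e-05,
        1.27372681e+00, -3.69027041e-02]), 'joint_vel': array([ 0.00082877, -0.00317408, -0.00080546,  0.00123377, -0.00148454,
       -0.00019448]), 'joint_torque': array([ 4.51661908e-04, -5.16707289e+01, -3.68590021e+01, -5.49194635e-05,
        6.24432927e-03, -1.41146376e-05]), 'eef_pos': array([ 149.01951489, -657.64935285,  230.06380422]), 'orientation': array([-3.12005220e+00, -3.48995302e-01,  2.16352978e-04]), 'ft_force': array([-0.04928704,  0.22918011,  0.40555402]), 'moment': array([-0.02164264,  0.00574977, -0.00052151]), 'grip_force': 0.0, 'gripper_width': 0.9992957142731912}
```

View pics/top0.png

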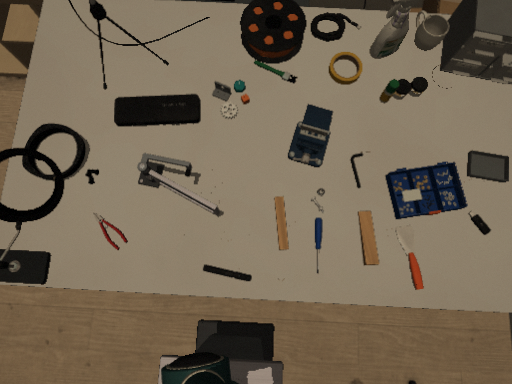

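View pics/side0.png

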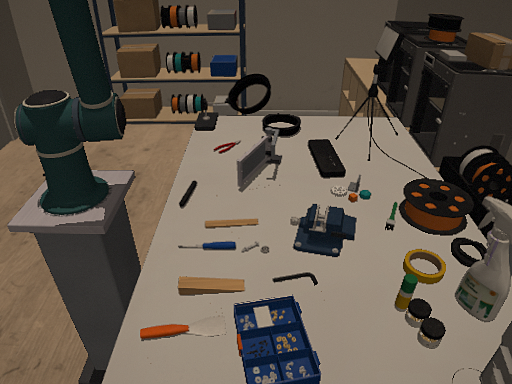

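```bash
cat > h.py <<'E'
import numpy as np,cv2
from workcell import r
def ray(n,uv,z=0):
    p=r.camera_params(n);E=p["extrinsics"]
    q=cv2.undistortPoints(np.array(uv,float).reshape(-1,1,2),p["mtx"],np.array(p["D"])).reshape(-1,2)
    d=np.c_[q,np.ones(len(q))]@E[:3,:3]; c=-E[:3,:3].T@E[:3,3]
    return c+d*((z-c[2])/d[:,2])[:,None]
def proj(n,P):
    p=r.camera_params(n);E=p["extrinsics"]
    return cv2.projectPoints(np.array(P,float),cv2.Rodrigues(E[:3,:3])[0],E[:3,3],p["mtx"],np.array(p["D"]))[0].reshape(-1,2)
E
python3 - <<'E'
from h import *
t=cv2.imread("pics/top0.png");s=cv2.imread("pics/side0.png")
a=cv2.resize(t[140:230,125:235],None,fx=4,fy=4,interpolation=cv2.INTER_CUBIC)
b=cv2.resize(t[190:280,350:390],None,fx=4,fy=4,interpolation=cv2.INTER_CUBIC)
c=cv2.resize(s[120:195,225:295],None,fx=3,fy=3,interpolation=cv2.INTER_CUBIC)
d=cv2.resize(s[270:300,170:260],None,fx=3,fy=3,interpolation=cv2.INTER_CUBIC)
o=np.zeros((600,800,3),np.uint8)
o[:360,:440]=a;o[:360,440:600]=b;o[370:595,:210]=c;o[370:460,220:490]=d
cv2.imwrite("pics/c.png",o)
for n,im in(("top",t),("side",s)):
    hsv=cv2.cvtColor(im,cv2.COLOR_BGR2HSV)
    m=cv2.inRange(hsv,(8,70,110),(22,170,255)); 
    m[:, :]=m
    for k in cv2.findContours(m,0,2)[0]:
        if cv2.contourArea(k)>150:
            R=cv2.minAreaRect(k);
            if R[0][1]>180 and (R[0][1]<270 or n=="side"): bx=cv2.boxPoints(R);print(n,R,bx.tolist(),ray(n,bx).round().tolist())
E
```

```text
top ((368.2854919433594, 237.53433227539062), (55.65215301513672, 13.824169158935547), 80.90972137451172) [[357.0639343261719, 211.1497802734375], [370.7145080566406, 208.9656982421875], [379.5070495605469, 263.91888427734375], [365.8564758300781, 266.10296630859375]] [[558.0, -354.0, 0.0], [567.0, -393.0, 0.0], [415.0, -415.0, 0.0], [407.0, -377.0, 0.0]]
top ((280.8564147949219, 222.5643768310547), (54.030521392822266, 10.547393798828125), 84.2894058227539) [[272.9207763671875, 196.2079315185547], [283.41583251953125, 195.15843200683594], [288.79205322265625, 248.9208221435547], [278.2969970703125, 249.97032165527344]] [[588.0, -116.0, 0.0], [593.0, -145.0, 0.0], [442.0, -166.0, 0.0], [438.0, -137.0, 0.0]]
side ((211.13491821289062, 282.8971862792969), (66.28520202636719, 11.5108642578125), 2.4895527362823486) [[177.77359008789062, 287.2075500488281], [178.27359008789062, 275.7075500488281], [244.49624633789062, 278.5868225097656], [243.99624633789062, 290.0868225097656]] [[409.0, -380.0, 0.0], [404.0, -344.0, 0.0], [564.0, -350.0, 0.0], [564.0, -386.0, 0.0]]
side ((231.44580078125, 222.2801971435547), (6.549090385437012, 53.0809326171875), 87.45519256591797) [[204.78611755371094, 220.1873016357422], [257.814697265625, 217.83045959472656], [258.10546875, 224.3730926513672], [205.076904296875, 226.7299346923828]] [[440.0, -125.0, -0.0], [592.0, -111.0, 0.0], [594.0, -141.0, 0.0], [445.0, -155.0, -0.0]]
side ((43.5, 260.0), (87.0, 246.0), 0.0) [[0.0, 383.0], [0.0, 137.0], [87.0, 137.0], [87.0, 383.0]] [[110.0, -639.0, 0.0], [-531.0, 439.0, 0.0], [-127.0, 429.0, 0.0], [280.0, -625.0, 0.0]]
```

View pics/c.png

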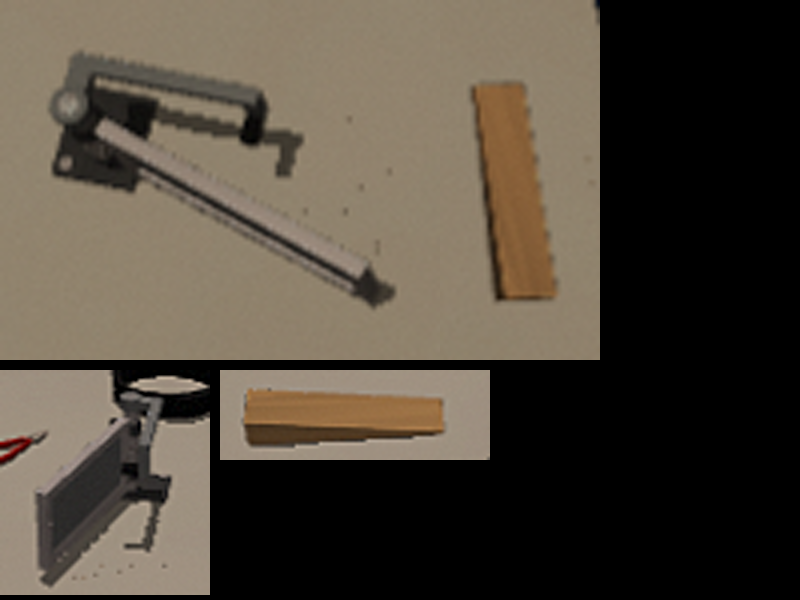

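```bash
cat > m.py <<'E'
from h import *
from scipy.optimize import minimize
def wedge_pts(p,W,H):
    x,y,a=p;c,s=np.cos(a),np.sin(a)
    q=np.array([[X,Y,Z] for X,h in((-75,H),(75,4)) for Y in(-W/2,W/2) for Z in(0,h)],float)
    q[:,:2]=q[:,:2]@np.array([[c,s],[-s,c]])+[x,y];return q
def fit(ims,p0,W,H):
    ms={}
    for n,im in ims.items():
        m=cv2.inRange(cv2.cvtColor(im,cv2.COLOR_BGR2HSV),(8,60,50),(24,200,255))
        g=np.zeros_like(m);cv2.fillConvexPoly(g,cv2.convexHull(proj(n,wedge_pts(p0,W+25,H)).astype(np.int32)),255)
        ms[n]=cv2.resize(m&cv2.dilate(g,np.ones((7,7))),None,fx=4,fy=4,interpolation=cv2.INTER_LINEAR)>127
    def cost(p):
        e=0
        for n,m in ms.items():
            g=np.zeros(m.shape,np.uint8);h=cv2.convexHull((proj(n,wedge_pts(p,W,H)).astype(np.float32)*4+1.5))
            cv2.fillConvexPoly(g,(h*16).round().astype(np.int32),1,shift=4); e+=((g>0)^m).sum()/((g>0)|m).sum()
        return e
    R=minimize(cost,p0,method="Nelder-Mead",options=dict(initial_simplex=np.array(p0)+np.array([[0,0,0],[8,0,0],[0,8,0],[0,0,.08]])))
    return R.x,R.fun
E
python3 - <<'E'
from m import *
ims={n:cv2.imread(f"pics/{n}0.png") for n in("top","side")}
print("wedge",fit(ims,[485,-378,.1],36,26)); print("shim",fit(ims,[516,-137,.1],26,9))
f=lambda L:[(125+u/4-.4,140+v/4-.4) for u,v in L]
print("post",ray("top",f([(70,107)]),128))
A=ray("top",f([(85,122),(97,130),(362,277)]),107);d=A[2]-A[1];print("panel top",A.round(),np.arctan2(d[0],-d[1]))
B=ray("top",f([(85,55),(265,95)]),128);print("arm",B.round(),np.arctan2(*(B[1]-B[0])[[0,1]]))
C=ray("top",f([(52,172),(132,190)]),5);print("foot",C.round())
E
```

```text
wedge (array([ 4.88677834e+02, -3.78480885e+02,  1.00910635e-01]), np.float64(0.615143878989778))
shim (array([ 5.17774721e+02, -1.38182120e+02,  1.35780093e-01]), np.float64(0.746458889416309))
post [[618.50942063 225.98467556 128.        ]]
panel top [[615. 222. 107.]
 [610. 213. 107.]
 [523.  34. 107.]] -0.45295916365968214
arm [[654. 221. 128.]
 [633. 103. 128.]] -2.970263786175837
foot [[606. 271.   5.]
 [596. 213.   5.]]
```

```bash
cat > d.py <<'E'
import sys
from h import *
def delta(x,y,z,yaw):
    o=r.observe();R=cv2.Rodrigues(np.array(o["orientation"]))[0];ps=np.arctan2(R[1,0],R[0,0])
    d=R.T@(np.array([x,y,z])-o["eef_pos"])/40
    print("t",round(o["time"],2),"pos",np.round(o["eef_pos"],1),"yaw",round(ps,3),"F",np.round(o["ft_force"],1),"w",round(o["gripper_width"],2),"g",round(o["grip_force"],1),"| units",np.round(d,3),"turn",round(np.degrees(ps-yaw)/5,2))
if __name__=="__main__": delta(*map(float,sys.argv[1:]))
E
python3 -m jog '1 .75 -.45 .3 .175;1 .75 -.45 .3 .175;1 .75 -.45 .3 .175;1 .75 -.45 .3 .175;1 .75 -.45 .3 .175;1 .75 -.45 .3 .175;1 .75 -.45 .3 .175;1 .75 -.45 .3 .175' 60; python3 d.py 434 -384 80 .1
```

```text
time: 0.77
eef_pos: [362.1, -474.3, 134.3]
orientation: [-3.137, -0.156, 0.001]
ft_force: [0.3, 1.1, -0.7]
gripper_width: 0.999
grip_force: 0.0
t 0.77 pos [ 362.1 -474.3  134.3] yaw 0.1 F [ 0.3  1.1 -0.7] w 1.0 g 0.0 | units [ 2.015 -2.068  1.358] turn -0.0
```

```bash
python3 -m jog '1 .5 -.5 .3 0;1 .5 -.5 .3 0;1 .5 -.5 .3 0;1 .4 -.45 .3 0;1 0 0 0 0;1 0 0 0 0;1 0 0 0 0'
python3 - <<'E'
from m import *
from d import delta
ims={}
for n in("top","side"):
    ims[n]=r.snapshot(n)[:,:,::-1].copy()
print(fit({"side":ims["side"]},[488,-378,.1],36,26))
delta(434,-384,80,.1)
p=fit({"side":ims["side"]},[488,-378,.1],36,26)[0]
a=[]
for n,(u,v) in(("top",(325,170)),("side",(150,230))):
    for q,c in((p,(0,0,255)),((488.7,-378.5,.1),(255,0,0))):
        for x in proj(n,wedge_pts(q,36,26)): cv2.circle(ims[n],tuple(x.round().astype(int)),0,c,-1)
    a.append(cv2.resize(ims[n][v:v+100,u:u+130],None,fx=3,fy=3,interpolation=cv2.INTER_NEAREST))
cv2.imwrite("pics/g1.png",np.hstack(a))
E
```

```text
time: 1.35
eef_pos: [429.0, -391.0, 87.2]
orientation: [3.137, 0.159, -0.001]
ft_force: [-0.7, -0.3, 0.1]
gripper_width: 1.002
grip_force: 0.0
(array([ 4.88737615e+02, -3.78462198e+02,  9.73818230e-02]), np.float64(0.03805774278215223))
t 1.45 pos [ 429.  -392.1   88. ] yaw 0.1 F [-0.3 -0.7 -0.5] w 1.0 g 0.0 | units [ 0.145 -0.188  0.2  ] turn -0.0
```

View pics/g1.png

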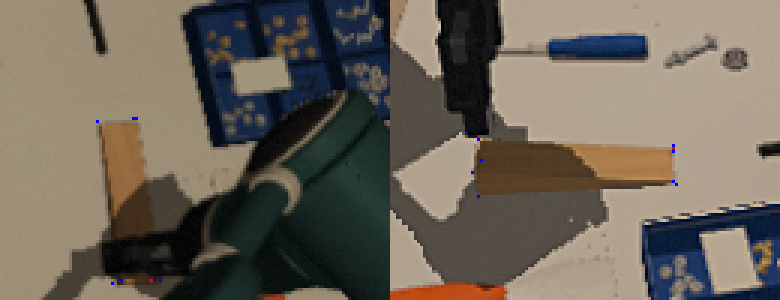

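The left view shows the gripper above the wedge's thick end. The right view shows the model corners matching the wedge, with corners at about (478,140) and (674,184). The estimate is good, so I'll descend and grip.

```bash
python3 -m jog '1 .14 -.19 .5 0;1 0 0 .6 0;1 0 0 .6 0;1 0 0 .25 0;1 0 0 .15 0;1 0 0 0 0;1 0 0 0 0' 60; python3 d.py 434 -384 2 .1; python3 -m jog '0.2 0 0 0 0;0 0 0 0 0;0 0 0 0 0;0 0 0 0 0;0 0 0 0 0;0 0 0 0 0;0 0 0 0 0;0 0 0 0 0' 60;python3 d.py 434 -384 2 .1
```

```text
time: 2.03
eef_pos: [434.2, -383.7, 4.1]
orientation: [3.137, 0.157, 0.001]
ft_force: [-0.2, -0.6, -1.0]
gripper_width: 0.996
grip_force: 0.0
t 2.03 pos [ 434.2 -383.7    4.1] yaw 0.1 F [-0.2 -0.6 -1. ] w 1.0 g 0.0 | units [-0.006  0.008  0.053] turn -0.0
time: 2.7
eef_pos: [434.8, -383.5, 4.5]
orientation: [3.136, 0.158, 0.002]
ft_force: [0.9, 0.6, 5.2]
gripper_width: 0.409
grip_force: 62.0
t 2.7 pos [ 434.8 -383.5    4.5] yaw 0.101 F [0.9 0.6 5.2] w 0.41 g 62.0 | units [-0.021  0.01   0.063] turn 0.01
```

```bash
python3 -m jog '0 0 0 -.3 0;0 0 0 -.6 0;0 0 0 -.8 0;0 0 0 -.8 0;0 0 0 -.8 0;0 -.2 -.5 -.2 .2;0 -.2 -.7 0 .4;0 -.2 -.8 0 .4'; python3 -m jog '0 -.1 -.8 0 .4;0 -.1 -.8 0 .4;0 0 -.8 0 .4;0 0 -.8 0 .4;0 0 -.8 0 .4;0 0 -.8 0 .15;0 0 -.8 0 0;0 0 -.8 0 0'; python3 d.py 395 144.5 140 -.175
```

```text
time: 3.37
eef_pos: [404.3, -305.3, 145.2]
orientation: [3.139, 0.016, 0.003]
ft_force: [0.1, -0.1, -0.9]
gripper_width: 0.405
grip_force: 61.1
time: 4.03
eef_pos: [420.6, -48.9, 143.5]
orientation: [-3.13, 0.274, 0.0]
ft_force: [0.2, -0.4, -1.0]
gripper_width: 0.403
grip_force: 61.1
t 4.03 pos [420.6 -48.9 143.5] yaw -0.174 F [ 0.2 -0.4 -1. ] w 0.4 g 61.1 | units [-1.47  -4.65   0.089] turn 0.01
```

```bash
python3 -m jog '0 -.25 -.77 0 0;0 -.25 -.77 0 0;0 -.25 -.77 0 0;0 -.25 -.77 0 0;0 -.25 -.77 0 0;0 -.2 -.5 0 0;0 0 0 0 0;0 0 0 0 0'
python3 - <<'E'
from m import *
from d import delta
delta(395,144.5,4.5,-.175)
a=[]
for n,(u,v) in(("top",(100,130)),("side",(170,100))):
    im=r.snapshot(n)[:,:,::-1]
    a.append(cv2.resize(im[v:v+130,u:u+130],None,fx=3,fy=3,interpolation=cv2.INTER_CUBIC))
cv2.imwrite("pics/g2.png",np.hstack(a))
E
```

```text
time: 4.7
eef_pos: [393.6, 131.5, 143.3]
orientation: [3.13, -0.268, -0.001]
ft_force: [0.1, -0.5, -1.8]
gripper_width: 0.406
grip_force: 61.2
t 4.7 pos [393.6 131.5 143.3] yaw -0.171 F [ 0.1 -0.5 -1.8] w 0.41 g 61.2 | units [-0.019 -0.327  3.471] turn 0.05
```

View pics/g2.png

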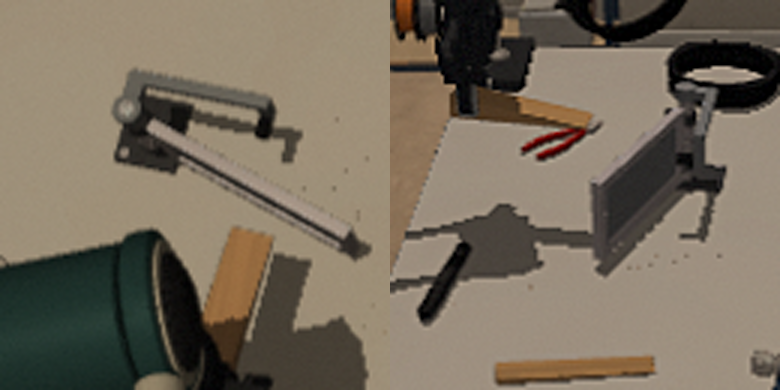

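The left view shows the wedge held straight, with its thin end at about (250,232) short of the panel. The right view shows it level above the table. I'll lower it.

```bash
python3 -m jog '0 0 -.3 .4 0;0 0 0 .7 0;0 0 0 .8 0;0 0 0 .8 0;0 0 0 .4 0;0 0 0 .2 0;0 0 0 0 0;0 0 0 0 0'; python3 d.py 395 144.5 4.5 -.175
```

```text
time: 5.47
eef_pos: [397.0, 142.0, 11.6]
orientation: [3.129, -0.276, 0.0]
ft_force: [0.1, -0.8, -0.8]
gripper_width: 0.405
grip_force: 61.2
t 5.47 pos [397.  142.   11.6] yaw -0.176 F [ 0.1 -0.8 -0.8] w 0.41 g 61.2 | units [-0.061 -0.052  0.178] turn -0.01
```

```bash
python3 -m jog '0 0 0 .1 0;0 0 0 .07 0;0 0 0 0 0'; python3 d.py 525 120 4.5 -.175; python3 -m jog '0 .3 0 0 0;0 .3 0 0 0;0 .3 0 0 0;0 .3 0 0 0;0 .3 0 0 0;0 .3 0 0 0;0 .3 0 0 0;0 .2 0 0 0' 90; python3 d.py 525 120 4.5 -.175
```

```text
time: 5.72
eef_pos: [397.2, 142.8, 5.1]
orientation: [-3.129, 0.274, -0.002]
ft_force: [-0.3, 0.5, -0.7]
gripper_width: 0.409
grip_force: 61.2
t 5.72 pos [397.2 142.8   5.1] yaw -0.174 F [-0.3  0.5 -0.7] w 0.41 g 61.2 | units [3.244 0.007 0.02 ] turn 0.01
time: 6.38
eef_pos: [489.2, 126.5, 4.7]
orientation: [-3.129, 0.274, -0.002]
ft_force: [-0.8, 0.6, -0.1]
gripper_width: 0.398
grip_force: 94.4
t 6.38 pos [489.2 126.5   4.7] yaw -0.175 F [-0.8  0.6 -0.1] w 0.4 g 94.4 | units [0.911 0.004 0.006] turn 0.0
```

```bash
python3 -m jog '0 .15 0 0 0;0 .15 0 0 0;0 .15 0 0 0;0 .15 0 0 0;0 .1 0 0 0;0 0 0 0 0'; python3 d.py 525 120 4.5 -.175; python3 -m jog '0 .05 0 0 0;0 .05 0 0 0;0 .05 0 0 0;0 .05 0 0 0;0 0 0 0 0'; python3 d.py 525 120 4.5 -.175
```

```text
time: 6.88
eef_pos: [513.3, 121.6, 4.7]
orientation: [3.129, -0.274, -0.007]
ft_force: [-6.6, 0.3, 9.6]
gripper_width: 0.399
grip_force: 95.7
t 6.88 pos [513.3 121.6   4.7] yaw -0.175 F [-6.6  0.3  9.6] w 0.4 g 95.7 | units [ 0.296 -0.011  0.003] turn 0.0
time: 7.3
eef_pos: [519.0, 120.4, 4.6]
orientation: [3.128, -0.274, -0.013]
ft_force: [-13.1, 1.0, 15.0]
gripper_width: 0.396
grip_force: 96.3
t 7.3 pos [519.  120.4   4.6] yaw -0.175 F [-13.1   1.   15. ] w 0.4 g 96.3 | units [ 0.15  -0.016  0.002] turn 0.0
```

```bash
python3 -m jog '0 .1 0 0 0;0 .1 0 0 0;0 .1 0 0 0;0 0 0 0 0'
python3 - <<'E'
from m import *
from d import delta
delta(525,120,4.5,-.175)
a=[]
for n,(u,v) in(("top",(100,120)),("side",(170,100))):
    im=r.snapshot(n)[:,:,::-1]
    a.append(cv2.resize(im[v:v+130,u:u+130],None,fx=3,fy=3,interpolation=cv2.INTER_CUBIC))
cv2.imwrite("pics/g3.png",np.hstack(a))
E
```

```text
time: 7.63
eef_pos: [529.5, 118.4, 4.6]
orientation: [3.128, -0.274, -0.018]
ft_force: [-15.8, 0.9, 19.2]
gripper_width: 0.397
grip_force: 96.9
t 7.63 pos [529.5 118.4   4.6] yaw -0.175 F [-15.8   0.9  19.2] w 0.4 g 96.9 | units [-0.118 -0.019  0.004] turn 0.0
```

View pics/g3.png

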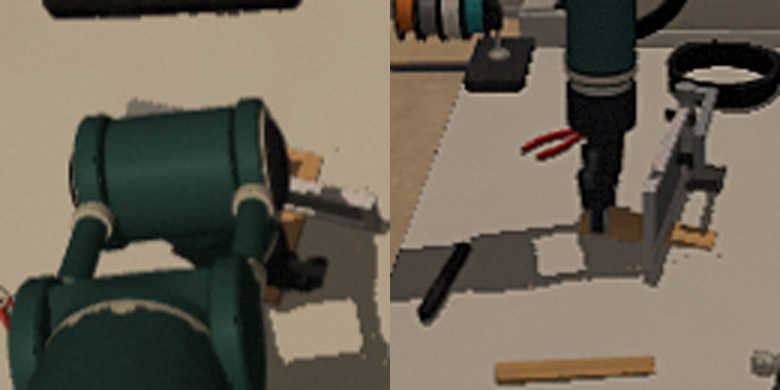

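The wedge is under the panel. In the side view its tip shows beyond the panel at (715,238), and the panel is close to the stop arm. I'll keep pressing.

```bash
for i in 1; do python3 -m jog '0 .07 0 0 0;0 .07 0 0 0;0 0 0 0 0'; python3 d.py 525 120 4.5 -.175; done; python3 -m jog '0 .07 0 0 0;0 .07 0 0 0;0 0 0 0 0'; python3 d.py 525 120 4.5 -.175
```

```text
time: 7.98
eef_pos: [533.5, 117.7, 4.6]
orientation: [3.128, -0.274, -0.022]
ft_force: [-20.3, 2.6, 23.8]
gripper_width: 0.397
grip_force: 97.2
t 7.98 pos [533.5 117.7   4.6] yaw -0.175 F [-20.3   2.6  23.8] w 0.4 g 97.2 | units [-0.22  -0.019  0.007] turn 0.0
time: 8.23
eef_pos: [534.7, 117.5, 4.6]
orientation: [3.128, -0.275, -0.036]
ft_force: [-33.2, 5.6, 35.5]
gripper_width: 0.401
grip_force: 98.6
t 8.23 pos [534.7 117.5   4.6] yaw -0.176 F [-33.2   5.6  35.5] w 0.4 g 98.6 | units [-0.25  -0.02   0.008] turn -0.01
```

```bash
python3 -m jog '0 .08 0 0 0;0 .05 0 0 0;0 0 0 0 0'; python3 -m jog '1 0 0 0 0;1 0 0 0 0;1 0 0 0 0;1 0 0 0 0;1 0 0 0 0;1 0 0 0 0'; python3 d.py 500 123 150 -.175
```

```text
time: 8.48
eef_pos: [536.1, 116.9, 4.2]
orientation: [3.127, -0.278, -0.048]
ft_force: [-42.0, 8.1, 43.5]
gripper_width: 0.397
grip_force: 100.1
time: 8.98
eef_pos: [551.1, 115.4, 4.4]
orientation: [-3.13, 0.274, -0.001]
ft_force: [-0.3, 0.1, 0.8]
gripper_width: 1.002
grip_force: 0.0
t 8.98 pos [551.1 115.4   4.4] yaw -0.175 F [-0.3  0.1  0.8] w 1.0 g 0.0 | units [-1.291  0.034 -3.641] turn 0.0
```

```bash
python3 -m jog '1 -.4 0 -.1 0;1 -.6 0 -.3 0;1 -.4 0 -.8 0;1 -.4 0 -.8 0;1 -.5 0 -.8 0;1 -.5 0 -.8 0;1 -.5 .5 -.5 0;1 0 .8 0 0'; python3 -m jog '1 0 .8 0 0;1 0 .8 0 0;1 0 .8 0 0;1 0 .8 0 0;1 0 .8 0 0;1 0 .8 0 0;1 0 0 0 0;1 0 0 0 0'
python3 - <<'E'
from m import *
ims={};a=[]
for n,(u,v) in(("top",(100,120)),("side",(200,100))):
    ims[n]=im=r.snapshot(n)[:,:,::-1].copy()
    a.append(cv2.resize(im[v:v+130,u:u+130],None,fx=3,fy=3,interpolation=cv2.INTER_CUBIC))
cv2.imwrite("pics/g4.png",np.hstack(a))
E
```

```text
time: 9.65
eef_pos: [412.7, 89.3, 173.6]
orientation: [-3.127, 0.267, -0.012]
ft_force: [0.8, -0.5, -0.2]
gripper_width: 1.003
grip_force: 0.0
time: 10.32
eef_pos: [378.0, -103.4, 168.6]
orientation: [-3.129, 0.281, -0.001]
ft_force: [0.3, 0.1, -0.0]
gripper_width: 1.0
grip_force: 0.0
```

View pics/g4.png

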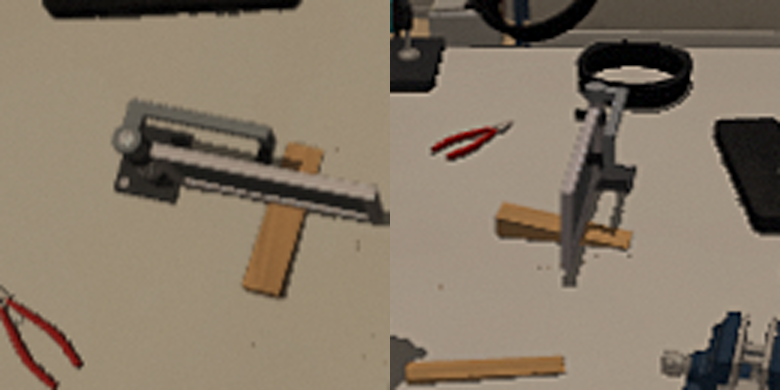

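The panel is against the bumper at (268,150) in the left view, with the wedge flat under it and the hand clear. A quick numeric check before handing in.

Run:
```python
from m import *
g=lambda L:[(100+u/3-.3,120+v/3-.3) for u,v in L]
for nm,L,z in(("panel",[(150,149),(376,190)],107),("arm",[(130,97),(270,128)],128)):
    A=ray("top",g(L),z);d=A[1]-A[0];print(nm,A.round(),np.arctan2(d[0],-d[1]))
th=-.175;R=np.array([[np.cos(th),np.sin(th)],[-np.sin(th),np.cos(th)]])
for nm,L,z in(("thick top",[(244,288),(284,297)],26),("thin top",[(290,143),(323,149)],4)):
    A=ray("top",g(L),z).mean(0);print(nm,A.round(),R@(A[:2]-[618,227]))
```

```text
panel [[618. 212. 107.]
 [592.  14. 107.]] -0.12945424700382324
arm [[657. 228. 128.]
 [636. 106. 128.]] -0.170664300568807
thick top [511. 116.  26.] [ -86.252651   -128.34331173]
thin top [658.  92.   4.] [  63.00777275 -125.71935952]
```

```bash
python3 -c "
from workcell import r
print(r.sign_off())"
```

```text
the job is handed in; nothing more can be done
None
```

The wedge is jammed under the panel about 12 mm before its middle plane and holds it at the stop, the hand is clear and the shim was not touched; I handed the job in at about 10.4 s, and the sign-off returned no verdict.

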